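# Put the metal display pieces away in their nest trays

## Robot

A 6-joint arm with a two-finger parallel gripper is mounted at the origin on the work surface. World frame = base frame: x ahead of the robot, y to its left, z up, the work surface at z = 0. Lengths are in m, angles in rad, forces in N, time in s.
With the tool pointing down it reaches from about 0.325 to 0.85 m from the base axis. Payload 4.4 kg.
Tool frame: the origin (TCP) lies between the finger pads; the fingertips stand 25 mm ahead of it and the grasp point (between the pads) lies 6 mm ahead of it; z points along the fingers, y is the direction in which the jaws open and shut (so a half turn about z gives the same grasp; the last joint's range is limited). The gripper opens to 94 mm and grips with 3 to 60 N. Pads are 16 mm wide; open, the fingers measure 119 mm over their backs; the gripper's body (75 mm by 177 mm) begins 78 mm behind the grasp point.
Start: joints at [-1.351, 0.207, 1.542, -0, 1.393, -0.15], TCP at [0.208, -0.536, 0.23] pointing down, gripper open.
Joint ranges: [-2.73, 2.73], [-0.86, 2.22], [0.23, 2.46], [-1.11, 4.25], [0.08, 2.63], [-2.82, 2.82]. Speed limits (rad/s): [2.79, 2.79, 3.14, 3.14, 3.14, 3.14].

## Interface

Orientations are given as a 3x3 rotation matrix whose columns are the frame's x, y, z axes.
In Python, from cell import bot gives the robot as it stands.
- The arm moves only by the shell command python3 -m creep 'ROWS' [OPENING] [FORCE]. ROWS is a JSON object of lists of equal length, an entry for each row: "offset": the shift along the tool's x, y, z in mm, a list of three; "spin": the turn about the tool's z in rad. A call has 1 to 8 rows; each row is the pose to reach, as a shift and turn from the pose measured when the call began, along the tool's axes at that moment; what a row does not reach only later rows make up. A row lasts 1/12 s, in which the tool goes at most 41.7 mm and 7.16 degrees, less where a joint would pass 70% of its speed; a pose out of reach is approached as far as the arm can. A call with a gripper value outside its range is refused whole. OPENING is the opening, from 0 (shut) to 1 (fully open), set as the call begins (- or left out, the last holds). The fingers move at their own pace and stop on an object; FORCE is the grip in N (left out, the last holds). Time passes only in rows, so rows that repeat a pose let the fingers close. It gives the time, the measured TCP pose, the force and the opening at its end, in the units of the state.
- bot.get_state(): the state, without advancing time (a new reading comes with each control period).
- bot.grab_frame(name): name is "side" or "top" or "wrist"; returns the picture (400x640x3 uint8, red, green, blue); there is no depth.
- bot.get_calibration(name): a dict with "mtx" (3x3 intrinsics, pixels), "k1" (the pictures are not rectified: a ray, as slopes to the right and down, at radius r is drawn at 1 + k1 r^2 times it, then the intrinsics apply), "pose" (4x4, takes a point from camera to world coordinates). Camera axes: x right, y down, z forward; pixel columns grow to the right and rows downward; lengths in m; the calibration is good to about 2 mm. A picture is of the moment at which its call begins: read the wrist's pose just before it. get_calibration takes no time and is no camera call; for the wrist camera it gives the pose at the moment of the call.
- bot.hand_in(): hands the job in, once; it reports no verdict.
Trained networks look in the newest picture that a camera, given by its name, has taken for a name from the list of things; names that differ only in an ending like _2 or _b are one class to them, and where a whole thing is asked for, a point or a joint stands for the part that bears it (a point fixed in the world has none). Each returns a list of dicts, best first, with "confidence" (0 to 1); they miss things now and then, are a little off and sometimes report something else, mostly with a low value. They report only what shows in the picture. A call takes as long as a camera call. They do not tell look-alikes from the thing itself.
- bot.find_in(target, camera): "location" ([column, row] in pixels, amid what is visible of it).
The state is a dict: "time_s": time; "joint_pos": joint angles; "joint_velocities": joint speeds; "effort": joint torques, N m; "tool_pos": TCP position; "tcp_rot": TCP orientation; "wrist_force": force on the tool from outside, world axes, zero at the start; "moment": the same for the moment, N m; "width": finger opening in m.
Only numpy, scipy, OpenCV 4.12 (cv2) and the standard library are available. Lean on these libraries where they do the work, as an engineer would, in place of code of your own. Each camera call takes 0.05 s, during which the arm holds its last target. There are 200 camera calls.

## Task

The four metal pieces of the cafe display go back into storage: stand the round tin, the square tea tin, the oblong spice tin and the hand bell upright in the nest trays, each down in the cut-out made for its shape and size. Set them down gently, without dropping or tipping any of them, and leave the white china cup and jug where they stand.

Things in the scene. Friction and masses are not known exactly. Their poses are not given: they have to be found in the camera images.
- round_tin_center (a point): Round yellow metal tin with a dark blue band, closed, standing upright, 60 mm in diameter, 85 mm high. The point is its centre, half-way up (42.5 mm above its underside); z is its axis, up.
- tea_tin_center (a point): Square dark green metal tea tin with brass lines, standing upright: body 50 x 50 mm, 72 mm high, with a round brass lid 38 mm in diameter and 8 mm high on top (80 mm in all). The point is its centre, half-way up (40 mm above its underside); z up, x and y square to its sides.
- spice_tin_center (a point): Oblong metal spice tin, dark blue below and yellow above, standing upright: body 35 mm (its x) by 60 mm (its y), 76 mm high, with a small cap 18 mm wide and 4 mm high on top (80 mm in all). The point is its centre, half-way up (40 mm above its underside); z up.
- brass_bell_center (a point): Small brass hand bell with a dark turned wooden handle, standing upright on its mouth: mouth 42 mm in diameter, 88 mm high. The bell itself takes the lower 42 mm; the handle, 17 mm in diameter, runs from 46 mm up to the top, straight from 54 to 80 mm. The point is its centre, half-way up (44 mm above its underside, at the neck), so the handle's middle is 23 mm above it; z is its axis, up.
- tray_large_round_seat (a point): Nest tray, fixed to the table: a square lidless box of blue-grey board, 120 x 120 mm and 30 mm high (walls 3 mm), filled to 26 mm above the table with a dark rigid block that has one cut-out in its middle, 20 mm deep with a cream floor: a large round one, 78 mm in diameter. The point lies at the centre of the cut-out's floor, 6 mm above the table; z up, x and y square to the tray.
- tray_square_seat (a point): Nest tray, fixed to the table: a square lidless box of blue-grey board, 120 x 120 mm and 30 mm high (walls 3 mm), filled to 26 mm above the table with a dark rigid block that has one cut-out in its middle, 20 mm deep with a cream floor: a square one, 68 x 68 mm. The point lies at the centre of the cut-out's floor, 6 mm above the table; z up, x and y square to the cut-out.
- tray_oblong_seat (a point): Nest tray, fixed to the table: a square lidless box of blue-grey board, 120 x 120 mm and 30 mm high (walls 3 mm), filled to 26 mm above the table with a dark rigid block that has one cut-out in its middle, 20 mm deep with a cream floor: an oblong one, 53 mm (along x) by 78 mm (along y). The point lies at the centre of the cut-out's floor, 6 mm above the table; z up, x and y along the cut-out's sides.
- tray_small_round_seat (a point): Nest tray, fixed to the table: a square lidless box of blue-grey board, 120 x 120 mm and 30 mm high (walls 3 mm), filled to 26 mm above the table with a dark rigid block that has one cut-out in its middle, 20 mm deep with a cream floor: a small round one, 60 mm in diameter. The point lies at the centre of the cut-out's floor, 6 mm above the table; z up, x and y square to the tray.
- china_cup_center (a point): White china cup without a handle, open on top, 72 mm across the rim, 56 mm high, loose; it stays. The point is its centre, half-way up (28 mm); z up.
- china_jug_center (a point): White china milk jug, open on top, about 54 mm wide and 70 mm high, its small handle sticking out to 45 mm from its axis along its +x and its lip to 32 mm along -x, loose; it stays. The point is on its axis, half-way up (35 mm); z up.
Things that resemble listed ones, but are neither listed nor needed, are in the scene too. What is shaped like the part that bears tray_oblong_seat but yellow is not meant.

How it is judged:
At the end, for the whole second after the job is handed in: Each metal piece stands upright (within 7 degrees) on the floor of the cut-out of its own shape, under 14 mm from its centre and under 5 mm above its floor, released and at rest; the china cup and jug are within 20 mm of where they stood (horizontal distance between round_tin_center and tray_large_round_seat below 0.014 m and z of round_tin_center in the frame of tray_large_round_seat below 0.0475 m and angle between each of round_tin_center, tea_tin_center, spice_tin_center, brass_bell_center's own z axis and vertical below 0.12 rad and linear speed of each of round_tin, tea_tin, spice_tin, brass_bell below 0.02 m/s and contact force between the fingers and round_tin below 0.1 N and horizontal distance between tea_tin_center and tray_square_seat below 0.014 m and z of tea_tin_center in the frame of tray_square_seat below 0.045 m and contact force between the fingers and tea_tin below 0.1 N and horizontal distance between spice_tin_center and tray_oblong_seat below 0.014 m and z of spice_tin_center in the frame of tray_oblong_seat below 0.045 m and contact force between the fingers and spice_tin below 0.1 N and horizontal distance between brass_bell_center and tray_small_round_seat below 0.014 m and z of brass_bell_center in the frame of tray_small_round_seat below 0.049 m and contact force between the fingers and brass_bell below 0.1 N and distance of each of china_cup_center, china_jug_center from where it was at the start of the episode below 0.02 m); the robot touches nothing.
It fails at once if a metal piece is tipped over (more than 40 degrees) (angle between any of round_tin_center, tea_tin_center, spice_tin_center, brass_bell_center's own z axis and vertical above 0.7 rad).
It fails at once if a metal piece is dropped (falls free, out of the fingers, faster than 0.7 m/s: about 25 mm) ((linear speed of round_tin above 0.7 m/s and contact force between the fingers and round_tin below 0.05 N) or (linear speed of tea_tin above 0.7 m/s and contact force between the fingers and tea_tin below 0.05 N) or (linear speed of spice_tin above 0.7 m/s and contact force between the fingers and spice_tin below 0.05 N) or (linear speed of brass_bell above 0.7 m/s and contact force between the fingers and brass_bell below 0.05 N)).
It fails at once if the china cup or jug is moved over 20 mm or tipped over 23 degrees (distance of any of china_cup_center, china_jug_center from where it was at the start of the episode above 0.02 m or angle between any of china_cup_center, china_jug_center's own z axis and vertical above 0.4 rad).
It also fails if it takes over 93 s, if anything falls off the work surface, if the arm or the gripper's body presses on something with over 40 N, if the wrist force passes 120 N, or if a joint passes its speed limit or range.

## Working session

There is one attempt and no reset: what is moved stays moved. The work goes in short steps, Python scripts to look and compute and a shell command to move; the robot and the scene stay as the last step left them, time stands still between calls to the robot, and variables do not carry over. Pictures are saved under pics/ and viewed, about 12 in all and at most 16, crops included, and the job is handed in when it is done.

```bash
ls; mkdir -p pics; cat > h.py <<'E'
import numpy as np, cv2, json
from cell import bot
def ray(cam,uv,cal=None):
    c=cal or bot.get_calibration(cam); M=np.array(c["mtx"]);P=np.array(c["pose"])
    d=np.array([(uv[0]-M[0,2])/M[0,0],(uv[1]-M[1,2])/M[1,1]]); u=d.copy()
    for _ in range(20): u=d/(1+c["k1"]*(u@u))
    return P[:3,3],P[:3,:3]@np.array([u[0],u[1],1])
def at(cam,uv,z,cal=None):
    o,d=ray(cam,uv,cal); return o+d*(z-o[2])/d[2]
def proj(cam,p,cal=None):
    c=cal or bot.get_calibration(cam); M=np.array(c["mtx"]);P=np.array(c["pose"])
    q=P[:3,:3].T@(np.array(p)-P[:3,3]); u=q[:2]/q[2]; u=u*(1+c["k1"]*(u@u))
    return np.array([M[0,0]*u[0]+M[0,2],M[1,1]*u[1]+M[1,2]])
def save(cam,name):
    f=bot.grab_frame(cam); cv2.imwrite(f"pics/{name}.png",f[:,:,::-1]); return f
Z=dict(round_tin_center=.0425,tea_tin_center=.04,spice_tin_center=.04,brass_bell_center=.044,tray_large_round_seat=.006,tray_square_seat=.006,tray_oblong_seat=.006,tray_small_round_seat=.006,china_cup_center=.028,china_jug_center=.035)
E
cat > a.py <<'E'
from h import *
for cam in("top","side"):
    save(cam,cam+"0"); print(cam,np.round(bot.get_calibration(cam)["pose"],3).tolist())
    for n,z in Z.items():
        print(n,[(round(r["confidence"],2),np.round(r["location"]).tolist(),np.round(at(cam,r["location"],z)[:2],3).tolist()) for r in bot.find_in(n,cam)[:4]])
print(bot.get_state())
E
python3 a.py
```

```text
pics
top [[-0.018, -0.996, 0.091, 0.275], [-1.0, 0.02, 0.022, 0.065], [-0.023, -0.09, -0.996, 1.517], [0.0, 0.0, 0.0, 1.0]]
round_tin_center []
tea_tin_center [(0.82, [256.0, 200.0], [0.397, 0.307]), (0.33, [292.0, 177.0], [0.468, 0.191])]
spice_tin_center [(0.73, [330.0, 172.0], [0.48, 0.07]), (0.61, [267.0, 130.0], [0.624, 0.269])]
brass_bell_center [(0.69, [331.0, 174.0], [0.475, 0.068]), (0.65, [407.0, 179.0], [0.452, -0.175])]
tray_large_round_seat [(0.69, [268.0, 132.0], [0.623, 0.271]), (0.48, [292.0, 177.0], [0.473, 0.195])]
tray_square_seat [(0.83, [385.0, 121.0], [0.652, -0.113])]
tray_oblong_seat [(0.84, [197.0, 223.0], [0.326, 0.506]), (0.68, [250.0, 267.0], [0.183, 0.334]), (0.61, [315.0, 117.0], [0.669, 0.116]), (0.38, [265.0, 133.0], [0.619, 0.281])]
tray_small_round_seat [(0.97, [439.0, 131.0], [0.613, -0.289])]
china_cup_center [(0.8, [374.0, 183.0], [0.445, -0.069])]
china_jug_center [(0.73, [457.0, 185.0], [0.431, -0.333]), (0.6, [267.0, 132.0], [0.616, 0.272])]
side [[0.689, -0.382, 0.616, -0.124], [-0.725, -0.366, 0.584, -0.439], [0.002, -0.849, -0.529, 0.55], [0
[... 779 characters left out ...]
.74709037e-05,
        1.39349020e+00, -1.50499597e-01]), 'joint_velocities': array([-0.00140577,  0.00031918, -0.00175547,  0.00168684, -0.00142386,
        0.00052261]), 'effort': array([ 1.17462141e-04, -3.70892894e+01, -2.81766897e+01,  6.96863676e-02,
        2.74997792e-02, -1.99270079e-05]), 'tool_pos': array([ 0.20781307, -0.53613471,  0.23042525]), 'tcp_rot': array([[ 9.32408503e-01,  3.61406119e-01,  2.80670792e-05],
       [ 3.61406117e-01, -9.32408503e-01,  4.36192648e-05],
       [ 4.19342525e-05, -3.05273593e-05, -9.99999999e-01]]), 'wrist_force': array([0.33179485, 0.3169089 , 0.57316076]), 'moment': array([ 0.00046671, -0.06194732,  0.01233936]), 'width': 0.09417900052174914}
```

```bash
python3 - <<'E'
import cv2
t=cv2.imread("pics/top0.png");s=cv2.imread("pics/side0.png")
cv2.imwrite("pics/topc.png",cv2.resize(t[90:290,170:490],None,fx=2.5,fy=2.5,interpolation=cv2.INTER_CUBIC))
cv2.imwrite("pics/sidec.png",cv2.resize(s[130:350,180:520],None,fx=2.35,fy=2.35,interpolation=cv2.INTER_CUBIC))
E
```

```text
(no output)
```

View pics/topc.png

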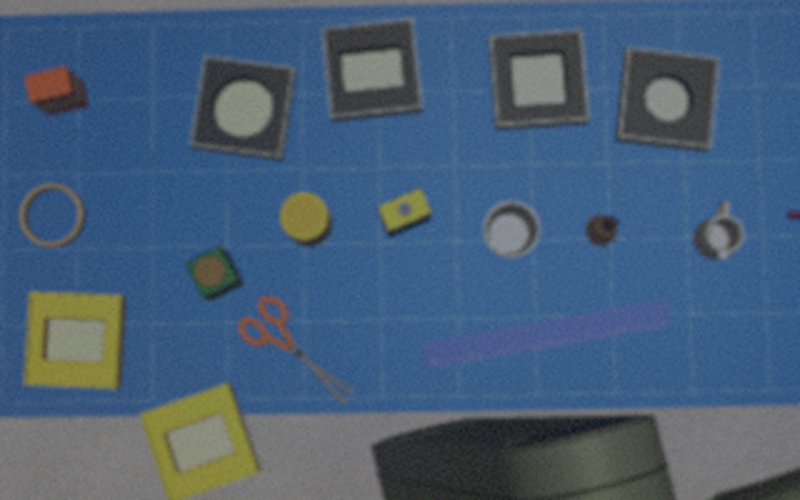

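View pics/sidec.png

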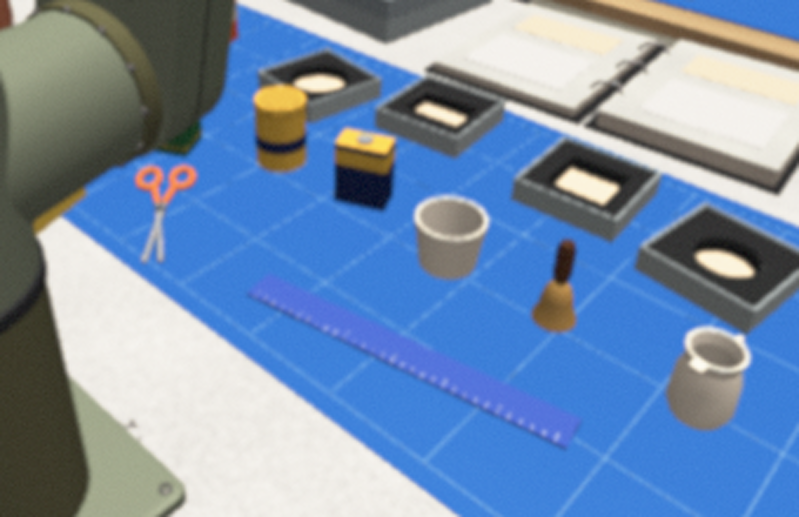

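Top view, full-image pixels:
- **Round tin:** (292,177)
- **Spice tin:** (332,174)
- **Tea tin:** (255,199)
- **Bell:** (410,182)
- **Cup and jug:** (374,182) and (457,185)
- **Grey trays:** large round (268,133), oblong (319,118), square (385,122), small round (437,130)

**Possible mix-ups:** the oblong tray is the grey one at (319,118). The yellow copies at (200,226) and (250,267) are not meant. The orange block at (190,125), the ring at (190,176) and the cup could also be mistaken for pieces, but none fits a description.

Next I'll measure centres and orientations from colour segments.

```bash
cat > seg.py <<'E'
from h import *
def rect(cam,f,cal,xy,z,mask_fn,half=.09,s=1000):
    n=int(2*half*s); g=np.array([[proj(cam,[xy[0]+half-i/s*4,xy[1]+half-j/s*4,z],cal) for j in range(n//4+1)] for i in range(n//4+1)],np.float32)
    m=cv2.resize(g,(n,n)); m=g if 0 else m
    # coarse grid -> full map (pixel centres)
    jj,ii=np.meshgrid(np.arange(n)/4,np.arange(n)/4); m=cv2.remap(g,jj.astype(np.float32),ii.astype(np.float32),cv2.INTER_LINEAR)
    w=cv2.remap(f,m[...,0],m[...,1],cv2.INTER_CUBIC)
    k=cv2.morphologyEx(mask_fn(cv2.cvtColor(w,cv2.COLOR_RGB2HSV)),cv2.MORPH_OPEN,np.ones((5,5),np.uint8))
    cs,_=cv2.findContours(k,cv2.RETR_EXTERNAL,cv2.CHAIN_APPROX_NONE)
    cs=[c for c in cs if cv2.contourArea(c)>150]
    if not cs: return None,w,k
    c=min(cs,key=lambda c:np.hypot(*(np.array(cv2.minAreaRect(c)[0])-n/2)) -cv2.contourArea(c)**.5)
    (u,v),(a,b),th=cv2.minAreaRect(c)
    e=np.deg2rad(th); # image dir (cos,sin) in (col,row): world = (-row,-col)
    d=np.array([-np.sin(e),-np.cos(e)])*1.0; yaw=np.rad2deg(np.arctan2(d[1],d[0]))
    return dict(c=np.round([xy[0]+half-v/s,xy[1]+half-u/s],4),len_a=round(a),len_b=round(b),yaw_a=round((yaw+90)%180-90,1)),w,k
R=lambda lo,hi:(lambda h:cv2.inRange(h,np.array(lo),np.array(hi)))
T=dict(round=((.465,.187),.085,R((15,90,60),(35,255,255))),tea=((.39,.3),.072,R((40,60,20),(95,255,140))),
 spice=((.477,.068),.076,R((15,90,60),(35,255,255))),bell=((.455,-.18),.08,R((0,0,0),(30,255,110))),
 LR=((.62,.272),.026,R((0,0,0),(180,90,90))),OB=((.669,.117),.026,R((0,0,0),(180,90,90))),SQ=((.652,-.113),.026,R((0,0,0),(180,90,90))),SR=((.613,-.287),.026,R((0,0,0),(180,90,90))),
 OBf=((.669,.117),.006,R((0,0,120),(180,80,255))),SQf=((.652,-.113),.006,R((0,0,120),(180,80,255))))
if __name__=="__main__":
    f=cv2.imread("pics/top0.png")[:,:,::-1].copy(); cal=bot.get_calibration("top"); tiles=[]
    for n,(xy,z,fn) in T.items():
        r,w,k=rect("top",f,cal,xy,z,fn); print(n,r)
        tiles.append(np.vstack([w[:,:,::-1],cv2.cvtColor(k,cv2.COLOR_GRAY2BGR)])[:, :])
    im=np.vstack([np.hstack(tiles[:5]),np.hstack(tiles[5:])]); cv2.imwrite("pics/seg.png",cv2.resize(im,(750,600)))
    st=bot.get_state(); c=bot.get_calibration("wrist"); P=np.array(c["pose"]); Tt=np.array(st["tcp_rot"])
    print("cam in tool",np.round(Tt.T@(P[:3,3]-st["tool_pos"]),3),np.round(Tt.T@P[:3,:3],3).tolist(),np.round(c["mtx"]).tolist(),c["k1"])
E
python3 seg.py
```

```text
round {'c': array([0.4632, 0.189 ]), 'len_a': 60, 'len_b': 55, 'yaw_a': np.float64(24.0)}
tea {'c': array([0.3978, 0.3052]), 'len_a': 51, 'len_b': 50, 'yaw_a': np.float64(25.6)}
spice {'c': array([0.4699, 0.0652]), 'len_a': 33, 'len_b': 56, 'yaw_a': np.float64(21.8)}
bell {'c': array([ 0.4401, -0.1754]), 'len_a': 30, 'len_b': 22, 'yaw_a': np.float64(27.9)}
LR {'c': array([0.6151, 0.272 ]), 'len_a': 119, 'len_b': 120, 'yaw_a': np.float64(80.8)}
OB {'c': array([0.6618, 0.1041]), 'len_a': 121, 'len_b': 112, 'yaw_a': np.float64(4.8)}
SQ {'c': array([ 0.6438, -0.1124]), 'len_a': 120, 'len_b': 114, 'yaw_a': np.float64(2.5)}
SR {'c': array([ 0.6147, -0.2769]), 'len_a': 118, 'len_b': 120, 'yaw_a': np.float64(82.0)}
OBf {'c': array([0.6671, 0.1046]), 'len_a': 47, 'len_b': 76, 'yaw_a': np.float64(4.3)}
SQf {'c': array([ 0.6494, -0.1137]), 'len_a': 62, 'len_b': 64, 'yaw_a': np.float64(2.2)}
cam in tool [ 0.071  0.001 -0.155] [[-0.001, -0.971, -0.238], [1.0, -0.001, 0.001], [-0.001, -0.238, 0.971]] [[306.0, 0.0, 322.0], [0.0, 306.0, 197.0], [0.0, 0.0, 1.0]] -0.0414352182873677
```

View pics/seg.png

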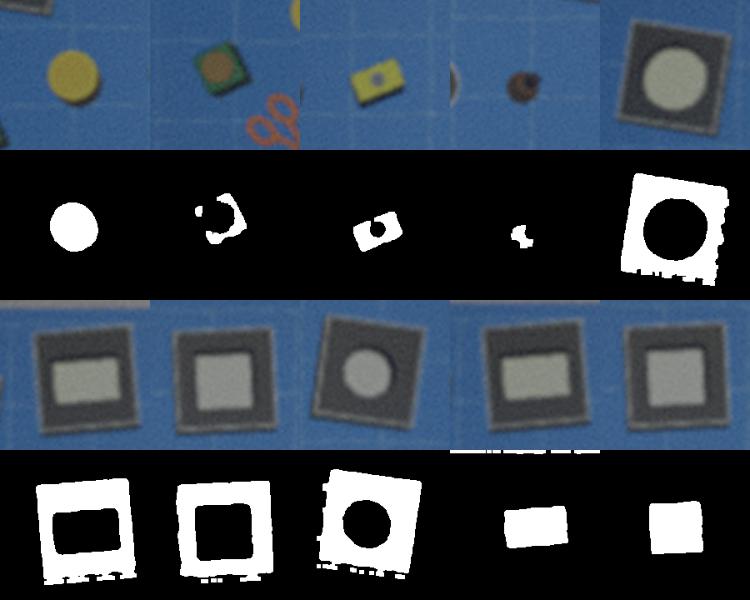

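```bash
cat > go.py <<'E'
# prints state and the shift (tool axes, mm) and spin to a world target x y z phi_deg (phi: world angle of tool y, mod 180)
import sys; from h import *
s=bot.get_state(); R=np.array(s["tcp_rot"]); p=np.array(s["tool_pos"])
ph=np.rad2deg(np.arctan2(R[1,1],R[0,1]))
print("t",round(s["time_s"],2),"p",np.round(p,4),"phi",round(ph,1),"q6",round(s["joint_pos"][5],2),"tilt",round(np.rad2deg(np.arccos(-R[2,2])),2),"w",round(s["width"],4),"F",np.round(s["wrist_force"],1))
a=list(map(float,sys.argv[1:]))
for i in range(0,len(a),4):
    d=R.T@(np.array(a[i:i+3])-p); t=(a[i+3]-ph+90)%180-90
    print("->",a[i:i+4],"offset",np.round(d*1000,1),"spin",round(-np.deg2rad(t),3),"rows",round(np.linalg.norm(d)/.0417,1),round(abs(t)/7.16,1))
E
python3 -m creep '{"offset":[[30,-16,-4],[66,-35,-8],[104,-55,-13],[142,-75,-18],[180,-95,-23],[218,-115,-28],[254,-134,-32],[290,-153,-37]],"spin":[-0.05,-0.1,-0.15,-0.2,-0.25,-0.3,-0.36,-0.42]}' 1 15
python3 go.py .5 -.2 .28 -40
```

```text
time_s: 1.77
tool_pos: [0.4207, -0.2906, 0.2673]
tcp_rot: [[0.702, 0.712, 0.0], [0.712, -0.702, -0.0], [0.0, 0.001, -1.0]]
wrist_force: [0.3, -0.4, -0.1]
width: 0.0937
t 1.77 p [ 0.4207 -0.2906  0.2673] phi -44.6 q6 0.0 tilt 0.03 w 0.0937 F [ 0.3 -0.4 -0.1]
-> [0.5, -0.2, 0.28, -40.0] offset [120.2  -7.1 -12.7] spin -0.08 rows 2.9 0.6
```

```bash
python3 -m creep '{"offset":[[38,-2,-4],[78,-5,-8],[112,-7,-12],[120,-7,-13],[120,-7,-13],[120,-7,-13]],"spin":[-0.04,-0.08,-0.08,-0.08,-0.08,-0.08]}'
cat > w.py <<'E'
import sys; from h import *
cal=bot.get_calibration("wrist"); save("wrist",sys.argv[1]); import pickle; pickle.dump(cal,open(f"pics/{sys.argv[1]}.pkl","wb"))
for n in sys.argv[2:]: print(n,[(round(r["confidence"],2),np.round(r["location"]).tolist(),np.round(at("wrist",r["location"],Z[n],cal)[:2],3).tolist()) for r in bot.find_in(n,"wrist")[:3]])
E
python3 w.py w1 brass_bell_center tray_small_round_seat tray_square_seat china_cup_center china_jug_center
```

```text
time_s: 2.27
tool_pos: [0.4997, -0.2004, 0.2801]
tcp_rot: [[0.642, 0.766, -0.001], [0.766, -0.642, -0.001], [-0.001, 0.0, -1.0]]
wrist_force: [-0.4, 0.0, 0.1]
width: 0.0937
brass_bell_center [(0.72, [290.0, 191.0], [0.457, -0.19])]
tray_small_round_seat [(0.68, [366.0, 43.0], [0.654, -0.109]), (0.57, [425.0, 158.0], [0.626, -0.279])]
tray_square_seat [(0.89, [364.0, 42.0], [0.653, -0.106])]
china_cup_center [(0.93, [217.0, 117.0], [0.446, -0.057])]
china_jug_center [(0.97, [347.0, 273.0], [0.438, -0.333])]
```

View pics/w1.png

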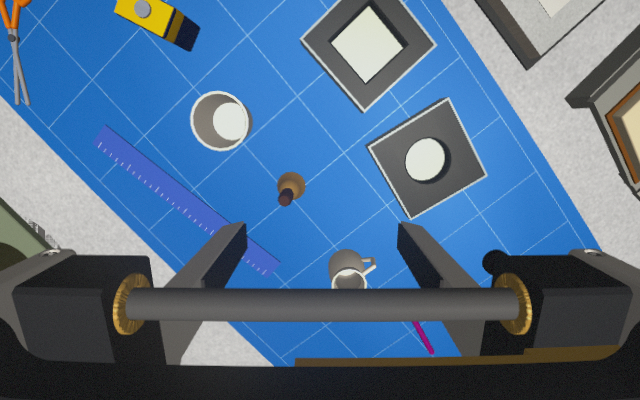

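The wrist view shows the bell with its mouth at (292,186) and handle top at (285,200). The small round tray's corners are (447,98), (486,174), (411,218) and (367,147). The square tray shows at the top, with side corners (301,40), (436,44) and near corner (364,111).

```bash
python3 - <<'E'
from h import *; import pickle
cal=pickle.load(open("pics/w1.pkl","rb"))
a=lambda u,z:at("wrist",u,z,cal)[:2]
print("bell mouth",a((291,185),.02),"handle top",a((285,199),.086))
S=np.array([a(u,.03) for u in((447,98),(486,174),(411,218),(367,147))]);print("SR",S.mean(0),np.linalg.norm(np.diff(S,axis=0),axis=1),np.rad2deg(np.arctan2(*(S[1]-S[0])[::-1])))
Q=np.array([a(u,.03) for u in((301,40),(436,44),(364,111))]);print("SQ",Q[:2].mean(0),np.linalg.norm(Q[2]-Q[0]),np.linalg.norm(Q[2]-Q[1]),np.rad2deg(np.arctan2(*(Q[2]-Q[1])[::-1])))
E
python3 go.py .45 -.18 .15 -40
```

```text
bell mouth [ 0.45829322 -0.18616887] handle top [ 0.45566531 -0.18807211]
SR [ 0.62196743 -0.27747308] [0.1164674  0.11642196 0.11732469] -97.37261738690782
SQ [ 0.6515811  -0.11174635] 0.11579803949986511 0.11850167265215569 -177.0165492759228
t 2.57 p [ 0.4992 -0.2013  0.2801] phi -40.1 q6 0.16 tilt 0.02 w 0.0937 F [-0.8 -0.8  1.2]
-> [0.45, -0.18, 0.15, -40.0] offset [-15.4 -51.3 130.1] spin -0.002 rows 3.4 0.0
```

```bash
python3 -m creep '{"offset":[[-4,-12,30],[-10,-26,65],[-16,-41,100],[-16,-41,130],[-16,-41,155],[-16,-41,180],[-16,-41,198],[-16,-41,207]],"spin":[0,0,0,0,0,0,0,0]}' 0.65 15
python3 -m creep '{"offset":[[0,0,0],[0,0,0],[0,0,0],[0,0,0],[0,0,0],[0,0,0]],"spin":[0,0,0,0,0,0]}' 0 15
python3 go.py .457 -.187 .16 -40  .622 -.277 .12 -40
```

```text
time_s: 3.23
tool_pos: [0.4553, -0.1867, 0.0704]
tcp_rot: [[0.646, 0.764, -0.004], [0.764, -0.646, 0.002], [-0.001, -0.005, -1.0]]
wrist_force: [-0.4, 0.6, -0.4]
width: 0.0614
time_s: 3.73
tool_pos: [0.4561, -0.1872, 0.0715]
tcp_rot: [[0.646, 0.764, -0.002], [0.764, -0.646, 0.001], [-0.001, -0.002, -1.0]]
wrist_force: [-0.1, 0.3, 0.4]
width: 0.0244
t 3.73 p [ 0.4561 -0.1872  0.0715] phi -40.2 q6 0.14 tilt 0.14 w 0.0244 F [-0.1  0.3  0.4]
-> [0.457, -0.187, 0.16, -40.0] offset [  0.7   0.4 -88.5] spin -0.004 rows 2.1 0.0
-> [0.622, -0.277, 0.12, -40.0] offset [ 38.5 184.6 -48.9] spin -0.004 rows 4.7 0.0
```

Not shut yet; keep closing, then lift a little and check.

```bash
python3 -m creep '{"offset":[[0,0,0],[0,0,0],[0,0,0],[0,0,0]],"spin":[0,0,0,0]}' 0 15
python3 -m creep '{"offset":[[0,0,-4],[0,0,-12],[0,0,-24],[0,0,-35],[0,0,-40]],"spin":[0,0,0,0,0]}'
python3 w.py w2; python3 go.py .622 -.277 .12 -40 .622 -.277 .08 -40
```

```text
time_s: 4.07
tool_pos: [0.4561, -0.1872, 0.0717]
tcp_rot: [[0.646, 0.764, -0.002], [0.764, -0.646, 0.001], [-0.001, -0.002, -1.0]]
wrist_force: [-0.1, 0.1, 0.5]
width: 0.017
time_s: 4.48
tool_pos: [0.4573, -0.1879, 0.1138]
tcp_rot: [[0.646, 0.764, 0.001], [0.764, -0.646, -0.001], [-0.0, 0.001, -1.0]]
wrist_force: [0.4, -0.7, -0.5]
width: 0.0168
t 4.53 p [ 0.4578 -0.1881  0.1143] phi -40.2 q6 0.14 tilt 0.13 w 0.0168 F [ 0.4 -0.7 -0.4]
-> [0.622, -0.277, 0.12, -40.0] offset [ 38.1 182.8  -5.3] spin -0.004 rows 4.5 0.0
-> [0.622, -0.277, 0.08, -40.0] offset [ 38.1 182.7  34.7] spin -0.004 rows 4.6 0.0
```

View pics/w2.png

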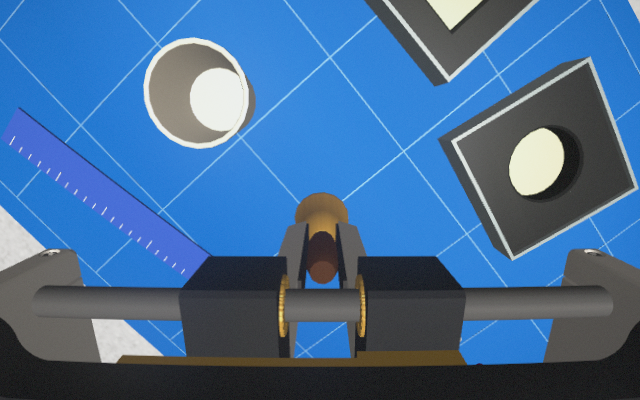

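The bell is held upright (pads 17 mm apart). The small round tray's rim corners are at (588,60), (636,187), (512,258) and (453,143).

```bash
python3 - <<'E'
from h import *; import pickle
cal=pickle.load(open("pics/w2.pkl","rb"))
S=np.array([at("wrist",u,.03,cal)[:2] for u in((588,60),(636,187),(512,258),(453,143))]);print("SR",S.mean(0),np.linalg.norm(np.diff(S,axis=0),axis=1))
E
python3 -m creep '{"offset":[[4,22,-14],[11,55,-20],[19,92,-20],[26,128,-20],[33,160,-20],[37,178,-20],[38,183,-20],[38,183,-20]],"spin":[0,0,0,0,0,0,0,0]}'
python3 w.py w3 tray_small_round_seat; python3 go.py .62 -.277 .0785 -40
```

```text
SR [ 0.62182043 -0.27867775] [0.11628025 0.11769592 0.11557483]
time_s: 5.2
tool_pos: [0.6225, -0.2776, 0.134]
tcp_rot: [[0.646, 0.764, 0.001], [0.764, -0.646, -0.001], [-0.0, 0.002, -1.0]]
wrist_force: [-0.4, -0.2, -1.1]
width: 0.0168
tray_small_round_seat [(0.61, [321.0, 185.0], [0.631, -0.269])]
t 5.3 p [ 0.6208 -0.2764  0.134 ] phi -40.2 q6 0.16 tilt 0.03 w 0.0164 F [-0.1  0.5 -1.8]
-> [0.62, -0.277, 0.0785, -40.0] offset [-0.9 -0.3 55.5] spin -0.003 rows 1.3 0.0
```

View pics/w3.png

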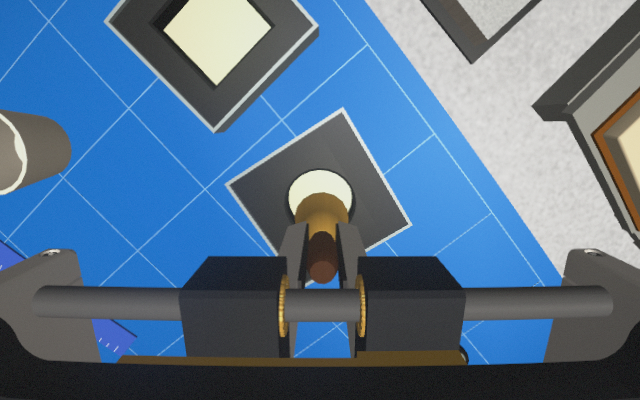

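The bell hangs centred over the small round cut-out (320,190). Lowering it, then opening.

```bash
python3 -m creep '{"offset":[[0,1,10],[-1,2,25],[-1,2,38],[-1,2,47],[-1,2,51],[-1,2,54],[-1,2,55],[-1,2,55]],"spin":[0,0,0,0,0,0,0,0]}'
python3 go.py .622 -.2785 .0777 -40
```

```text
time_s: 5.97
tool_pos: [0.6218, -0.2786, 0.0789]
tcp_rot: [[0.645, 0.764, -0.0], [0.764, -0.645, -0.0], [-0.0, 0.0, -1.0]]
wrist_force: [0.3, 0.1, -0.5]
width: 0.0166
t 5.97 p [ 0.6218 -0.2786  0.0789] phi -40.2 q6 0.15 tilt 0.03 w 0.0166 F [ 0.3  0.1 -0.5]
-> [0.622, -0.2785, 0.0777, -40.0] offset [0.1 0.1 1.2] spin -0.003 rows 0.0 0.0
```

```bash
python3 -m creep '{"offset":[[0,0,1],[0,0,1]],"spin":[0,0]}'
python3 -m creep '{"offset":[[0,0,0],[0,0,0],[0,0,0],[0,0,0],[0,0,0]],"spin":[0,0,0,0,0]}' 0.55
python3 -m creep '{"offset":[[0,0,-10],[0,0,-35],[0,0,-70],[0,0,-105],[0,0,-130]],"spin":[0,0,0,0,0]}' 
python3 go.py .5 .09 .28 22
```

```text
time_s: 6.13
tool_pos: [0.6224, -0.2789, 0.0786]
tcp_rot: [[0.645, 0.764, 0.001], [0.764, -0.645, -0.001], [-0.0, 0.001, -1.0]]
wrist_force: [-0.1, 0.6, -0.8]
width: 0.0169
time_s: 6.55
tool_pos: [0.6225, -0.279, 0.0789]
tcp_rot: [[0.645, 0.764, 0.001], [0.764, -0.645, -0.001], [-0.0, 0.002, -1.0]]
wrist_force: [-0.8, -0.2, -0.1]
width: 0.0464
time_s: 6.97
tool_pos: [0.6234, -0.2794, 0.2135]
tcp_rot: [[0.645, 0.764, 0.005], [0.764, -0.645, -0.004], [0.001, 0.007, -1.0]]
wrist_force: [1.3, -0.7, -0.4]
width: 0.0516
t 6.97 p [ 0.6234 -0.2794  0.2135] phi -40.2 q6 0.15 tilt 0.38 w 0.0516 F [ 1.3 -0.7 -0.4]
-> [0.5, 0.09, 0.28, 22.0] offset [ 202.6 -332.2  -68.6] spin -1.085 rows 9.5 8.7
```

```bash
python3 -m creep '{"offset":[[15,-24,-15],[35,-57,-30],[56,-92,-45],[78,-127,-60],[100,-162,-68],[121,-197,-68],[143,-232,-68],[164,-267,-68]],"spin":[-0.08,-0.2,-0.32,-0.44,-0.56,-0.68,-0.8,-0.92]}' 1
python3 go.py .5 .09 .28 22
```

```text
time_s: 7.63
tool_pos: [0.525, 0.0178, 0.2814]
tcp_rot: [[-0.222, 0.975, 0.008], [0.975, 0.222, -0.004], [-0.006, 0.007, -1.0]]
wrist_force: [1.1, 0.4, 0.7]
width: 0.0938
t 7.63 p [0.525  0.0178 0.2814] phi 12.8 q6 -0.35 tilt 0.51 w 0.0938 F [1.1 0.4 0.7]
-> [0.5, 0.09, 0.28, 22.0] offset [75.9 -8.4  0.9] spin -0.16 rows 1.8 1.3
```

```bash
python3 -m creep '{"offset":[[32,-4,0],[62,-7,1],[75,-8,1],[76,-8,1],[76,-8,1],[76,-8,1]],"spin":[-0.1,-0.16,-0.16,-0.16,-0.16,-0.16]}' 1
python3 w.py w4 spice_tin_center round_tin_center tea_tin_center tray_oblong_seat tray_large_round_seat; python3 go.py
```

```text
time_s: 8.13
tool_pos: [0.501, 0.089, 0.2803]
tcp_rot: [[-0.373, 0.928, 0.009], [0.928, 0.373, -0.005], [-0.008, 0.006, -1.0]]
wrist_force: [0.8, -1.2, -0.1]
width: 0.0938
spice_tin_center [(0.59, [293.0, 185.0], [0.474, 0.061])]
round_tin_center [(0.74, [326.0, 84.0], [0.468, 0.195])]
tea_tin_center []
tray_oblong_seat [(0.71, [436.0, 199.0], [0.675, 0.111])]
tray_large_round_seat [(0.83, [459.0, 70.0], [0.624, 0.282])]
t 8.43 p [0.5007 0.0892 0.2797] phi 21.9 q6 -0.37 tilt 0.49 w 0.0941 F [-0.5  0.4  0.7]
```

View pics/w4.png

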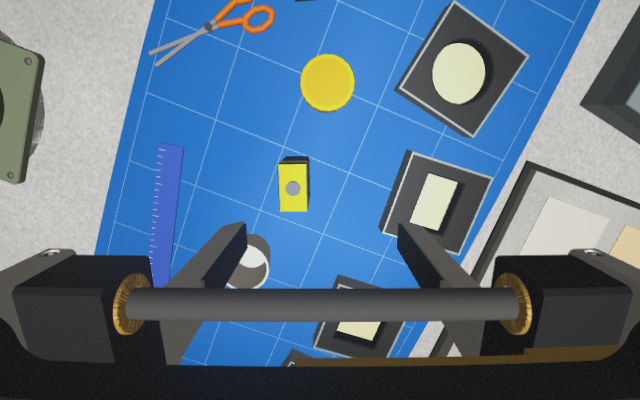

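This view shows the spice tin's top face with corners (279,165), (308,164), (307,211), (280,212), and the round tin's lid centre at (327,82). The oblong tray's rim corners are about (412,152), (490,178), (462,254); the large round tray's are (455,3), (527,56), (473,136), (397,93).

```bash
python3 - <<'E'
from h import *; import pickle
cal=pickle.load(open("pics/w4.pkl","rb"))
A=lambda us,z:np.array([at("wrist",u,z,cal)[:2] for u in us])
def sh(n,S):
    d=np.diff(np.vstack([S,S[:1]]),axis=0); print(n,"c",S.mean(0).round(4),"diag c",((S[0]+S[2])/2).round(4),"len",np.linalg.norm(d,axis=1).round(4),"ang",np.rad2deg(np.arctan2(d[:,1],d[:,0])).round(1))
sh("spice",A([(279,165),(308,164),(307,211),(280,212)],.076)); print("cap",A([(293,188)],.08))
print("round",A([(327,82)],.085))
sh("OB",A([(412,152),(490,178),(462,254)],.03)); sh("OBfloor",A([(427,174),(459,183),(442,230),(410,223)],.006))
sh("LR",A([(455,3),(527,56),(473,136),(397,93)],.03))
E
python3 go.py .472 .064 .12 20
```

```text
spice c [0.4767 0.0665] diag c [0.4764 0.0665] len [0.0342 0.0578 0.0331 0.0579] ang [  23.7  -70.  -156.   111.1]
cap [[0.47592462 0.06781481]]
round [[0.46864658 0.19271392]]
OB c [0.6877 0.1277] diag c [0.6714 0.1072] len [0.1157 0.1152 0.1696] ang [  4.3 -81.2 141.7]
OBfloor c [0.676  0.1056] diag c [0.6761 0.1062] len [0.0498 0.0742 0.0507 0.0762] ang [   6.6  -82.1 -171.1   97.3]
LR c [0.6226 0.2739] diag c [0.6235 0.2756] len [0.1139 0.1163 0.1168 0.1237] ang [ -8.8 -98.7 174.8  80.1]
t 8.43 p [0.5007 0.0892 0.2797] phi 21.9 q6 -0.37 tilt 0.49 w 0.0941 F [-0.5  0.4  0.7]
-> [0.472, 0.064, 0.12, 20.0] offset [-11.7 -36.9 159.6] spin 0.033 rows 3.9 0.3
```

```bash
python3 -m creep '{"offset":[[-4,-12,30],[-8,-24,65],[-10,-32,100],[-10,-33,130],[-10,-33,158],[-10,-33,184],[-10,-33,204],[-10,-33,215]],"spin":[0,0,0,0,0,0,0,0]}' 0.75 20
python3 go.py .476 .067 .064 22
```

```text
time_s: 9.1
tool_pos: [0.4735, 0.0663, 0.0619]
tcp_rot: [[-0.372, 0.928, 0.003], [0.928, 0.372, -0.004], [-0.005, 0.001, -1.0]]
wrist_force: [0.3, -0.0, -0.4]
width: 0.0706
t 9.1 p [0.4735 0.0663 0.0619] phi 21.8 q6 -0.42 tilt 0.28 w 0.0706 F [ 0.3 -0.  -0.4]
-> [0.476, 0.067, 0.064, 22.0] offset [-0.3  2.6 -2.1] spin -0.003 rows 0.1 0.0
```

```bash
python3 -m creep '{"offset":[[0,2,-2],[0,2,-2],[0,2,-2],[0,2,-2],[0,2,-2],[0,2,-2],[0,2,-2]],"spin":[0,0,0,0,0,0,0]}' 0 20
python3 -m creep '{"offset":[[0,0,0],[0,0,0]],"spin":[0,0]}' 
python3 go.py .476 .067 .12 22
```

```text
time_s: 9.68
tool_pos: [0.476, 0.067, 0.065]
tcp_rot: [[-0.372, 0.928, 0.005], [0.928, 0.372, -0.004], [-0.006, 0.003, -1.0]]
wrist_force: [-1.2, -0.9, 5.1]
width: 0.0349
time_s: 9.85
tool_pos: [0.4762, 0.0671, 0.0652]
tcp_rot: [[-0.372, 0.928, 0.005], [0.928, 0.372, -0.004], [-0.006, 0.003, -1.0]]
wrist_force: [-0.5, 0.2, -1.4]
width: 0.0348
t 9.85 p [0.4762 0.0671 0.0652] phi 21.9 q6 -0.42 tilt 0.39 w 0.0348 F [-0.5  0.2 -1.4]
-> [0.476, 0.067, 0.12, 22.0] offset [ -0.3  -0.1 -54.8] spin -0.003 rows 1.3 0.0
```

```bash
python3 -m creep '{"offset":[[0,0,-5],[0,0,-16],[0,0,-30],[0,0,-45],[0,0,-55],[0,0,-58]],"spin":[0,0,0,0,0,0]}' 
python3 go.py .673 .1065 .125 5
```

```text
time_s: 10.35
tool_pos: [0.4777, 0.0673, 0.1258]
tcp_rot: [[-0.372, 0.928, 0.01], [0.928, 0.372, -0.004], [-0.008, 0.008, -1.0]]
wrist_force: [0.1, -0.6, -0.2]
width: 0.0348
t 10.35 p [0.4777 0.0673 0.1258] phi 21.9 q6 -0.42 tilt 0.62 w 0.0348 F [ 0.1 -0.6 -0.2]
-> [0.673, 0.1065, 0.125, 5.0] offset [-36.4 195.9   2.6] spin 0.294 rows 4.8 2.4
```

```bash
python3 -m creep '{"offset":[[-4,20,0],[-11,55,0],[-18,92,0],[-24,128,0],[-30,160,0],[-34,183,0],[-36,195,0],[-36,196,0]],"spin":[0.03,0.08,0.14,0.19,0.24,0.28,0.29,0.29]}'
python3 w.py w5; python3 go.py .673 .1065 .072 5
```

```text
time_s: 11.02
tool_pos: [0.6749, 0.1072, 0.1269]
tcp_rot: [[-0.091, 0.996, 0.011], [0.996, 0.091, -0.004], [-0.005, 0.01, -1.0]]
wrist_force: [-0.1, -0.1, -0.7]
width: 0.035
t 11.07 p [0.6734 0.1071 0.1267] phi 5.3 q6 -0.06 tilt 0.57 w 0.0347 F [-0.5 -0.1 -0.9]
-> [0.673, 0.1065, 0.072, 5.0] offset [-0.3 -0.9 54.7] spin 0.005 rows 1.3 0.0
```

View pics/w5.png

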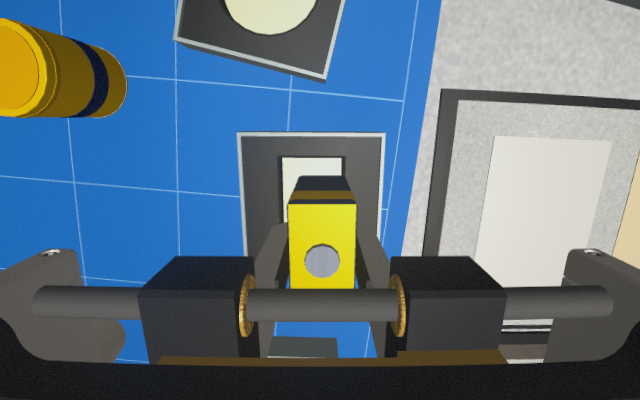

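The tin's axis is at column 322, but the cut-out's far edge (280,157)-(344,157) and rim (239,133)-(385,133) are centred near 312. I'll compute the difference.

```bash
python3 - <<'E'
from h import *; import pickle
cal=pickle.load(open("pics/w5.pkl","rb"))
A=lambda us,z:np.array([at("wrist",u,z,cal)[:2] for u in us]).round(4)
r=A([(239,133),(385,133)],.03); print("rim",r,r.mean(0),"len",np.linalg.norm(r[1]-r[0]),np.rad2deg(np.arctan2(*(r[1]-r[0])[::-1])))
u=np.array([np.cos(np.deg2rad(5)),np.sin(np.deg2rad(5))]);n=np.array([-u[1],u[0]])
print("centre from rim",r.mean(0)-.06*n)
h=A([(280,157),(344,157)],.026); print("hole",h,h.mean(0)-.039*n)
print("tin cap",A([(322,261)],.08+.1267-.0652), "bottom edge",A([(300,177),(346,177)],.1267-.0652))
E
```

```text
rim [[0.6059 0.1605]
 [0.7234 0.1711]] [0.66465 0.1658 ] len 0.11797715880627069 5.154856969002135
centre from rim [0.66987934 0.10602832]
hole [[0.6396 0.1435]
 [0.6927 0.1483]] [0.66954907 0.10704841]
tin cap [[0.6765 0.1085]] bottom edge [[0.659  0.1348]
 [0.6924 0.1378]]
```

```bash
python3 -m creep '{"offset":[[-1,-4,6],[-1,-6,18],[-1,-6,32],[-1,-6,43],[-1,-6,49],[-1,-6,52],[-1,-6,54],[-1,-6,54]],"spin":[0,0,0,0,0,0,0,0]}'
python3 go.py .6675 .1060 .0715 5
```

```text
time_s: 11.73
tool_pos: [0.6679, 0.1053, 0.0722]
tcp_rot: [[-0.092, 0.996, 0.009], [0.996, 0.092, -0.004], [-0.005, 0.008, -1.0]]
wrist_force: [-0.2, -0.9, -1.8]
width: 0.035
t 11.73 p [0.6679 0.1053 0.0722] phi 5.3 q6 -0.06 tilt 0.55 w 0.035 F [-0.2 -0.9 -1.8]
-> [0.6675, 0.106, 0.0715, 5.0] offset [ 0.8 -0.3  0.7] spin 0.005 rows 0.0 0.0
```

```bash
python3 -m creep '{"offset":[[0,0,1],[0,0,1]],"spin":[0,0]}'
python3 -m creep '{"offset":[[0,0,0],[0,0,0],[0,0,0],[0,0,0],[0,0,0]],"spin":[0,0,0,0,0]}' 0.7
python3 -m creep '{"offset":[[0,0,-10],[0,0,-35],[0,0,-70],[0,0,-105],[0,0,-130]],"spin":[0,0,0,0,0]}' 
python3 w.py w6; python3 go.py .4685 .1925 .2 5
```

```text
time_s: 11.9
tool_pos: [0.6684, 0.1053, 0.0718]
tcp_rot: [[-0.092, 0.996, 0.01], [0.996, 0.092, -0.004], [-0.005, 0.009, -1.0]]
wrist_force: [0.7, 0.5, -2.4]
width: 0.0352
time_s: 12.32
tool_pos: [0.6686, 0.1053, 0.0722]
tcp_rot: [[-0.092, 0.996, 0.01], [0.996, 0.092, -0.004], [-0.005, 0.01, -1.0]]
wrist_force: [0.2, 0.1, 0.1]
width: 0.0643
time_s: 12.73
tool_pos: [0.6685, 0.106, 0.2067]
tcp_rot: [[-0.092, 0.996, 0.015], [0.996, 0.092, -0.004], [-0.005, 0.015, -1.0]]
wrist_force: [1.0, 0.1, -0.2]
width: 0.0657
t 12.78 p [0.6716 0.1061 0.2129] phi 5.3 q6 -0.06 tilt 1.44 w 0.066 F [1.8 0.4 4.2]
-> [0.4685, 0.1925, 0.2, 5.0] offset [ 104.8 -194.5    7.5] spin 0.005 rows 5.3 0.0
```

View pics/w6.png

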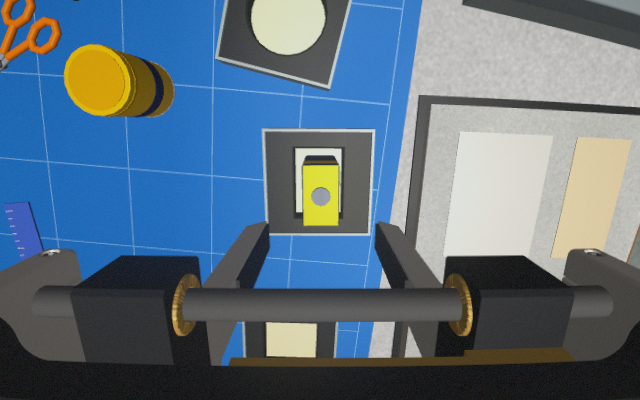

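The spice tin sits inside the oblong cut-out at (320,195). The arm was still swinging at the end of that move, so I'll let it settle before the next one.

```bash
python3 - <<'E'
from h import *
for _ in range(6): bot.grab_frame("wrist")
E
python3 go.py .4685 .1925 .2 5
```

```text
t 13.08 p [0.6658 0.1058 0.1996] phi 5.3 q6 -0.06 tilt 0.42 w 0.0662 F [ 0.3 -0.7 -1.2]
-> [0.4685, 0.1925, 0.2, 5.0] offset [ 104.5 -188.5   -1.9] spin 0.005 rows 5.2 0.0
```

```bash
python3 -m creep '{"offset":[[9,-17,0],[26,-47,-1],[46,-83,-1],[66,-119,-2],[84,-152,-2],[98,-177,-2],[104,-188,-2],[104,-188,-2]],"spin":[0,0,0,0,0,0,0,0]}' 1 20
python3 - <<'E'
from h import *
for _ in range(3): bot.grab_frame("wrist")
E
python3 w.py w7 round_tin_center tea_tin_center tray_large_round_seat; python3 go.py .4685 .1925 .07 5
```

```text
time_s: 13.75
tool_pos: [0.4659, 0.1928, 0.1985]
tcp_rot: [[-0.094, 0.996, 0.002], [0.996, 0.095, -0.005], [-0.005, 0.002, -1.0]]
wrist_force: [0.2, 0.8, -0.7]
width: 0.0939
round_tin_center [(0.77, [316.0, 193.0], [0.467, 0.186])]
tea_tin_center [(0.63, [257.0, 57.0], [0.4, 0.314])]
tray_large_round_seat [(0.75, [465.0, 114.0], [0.625, 0.283])]
t 14.1 p [0.4703 0.1914 0.1999] phi 5.2 q6 0.13 tilt 0.43 w 0.0942 F [-0.1  0.  -0.2]
-> [0.4685, 0.1925, 0.07, 5.0] offset [  1.9  -2.4 129.9] spin 0.003 rows 3.1 0.0
```

View pics/w7.png

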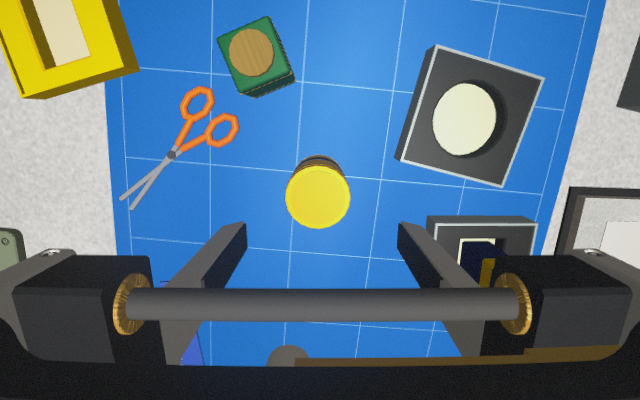

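The round tin's lid is centred at (318,196). The tea tin's top face has corners at about (217,40), (266,16), (293,75), (249,93), with its lid at (251,52). The large round tray's rim corners are (436,46), (543,77), (503,187), (401,158).

```bash
python3 - <<'E'
from h import *; import pickle
cal=pickle.load(open("pics/w7.pkl","rb"))
A=lambda us,z:np.array([at("wrist",u,z,cal)[:2] for u in us])
print("round",A([(318,196)],.085))
S=A([(436,46),(543,77),(503,187),(401,158)],.03);print("LR",S.mean(0),np.linalg.norm(np.diff(S,axis=0),axis=1))
S=A([(217,40),(266,16),(293,75),(247,92)],.072);d=np.diff(S,axis=0);print("tea",S.mean(0),np.linalg.norm(d,axis=1),np.rad2deg(np.arctan2(d[:,1],d[:,0])),"lid",A([(251,52)],.08))
E
python3 go.py .4685 .1925 .066 5
```

```text
round [[0.46918764 0.19370854]]
LR [0.62232578 0.27664813] [0.1174922  0.11883981 0.12021608]
tea [0.40519335 0.30916632] [0.04640397 0.05203371 0.04315567] [  28.62885966  -60.05309242 -155.83601841] lid [[0.40275374 0.31074719]]
t 14.1 p [0.4703 0.1914 0.1999] phi 5.2 q6 0.13 tilt 0.43 w 0.0942 F [-0.1  0.  -0.2]
-> [0.4685, 0.1925, 0.066, 5.0] offset [  1.9  -2.4 133.9] spin 0.003 rows 3.2 0.0
```

```bash
python3 -m creep '{"offset":[[2,-2,22],[2,-2,52],[2,-2,82],[2,-2,108],[2,-2,124],[2,-2,132],[2,-2,134],[2,-2,134]],"spin":[0,0,0,0,0,0,0,0]}' 1 20
python3 -m creep '{"offset":[[0,0,0],[0,0,0],[0,0,0],[0,0,0],[0,0,0],[0,0,0],[0,0,0]],"spin":[0,0,0,0,0,0,0]}' 0 20
python3 -m creep '{"offset":[[0,0,0],[0,0,0]],"spin":[0,0]}'
python3 go.py .4685 .1925 .066 5
```

```text
time_s: 14.77
tool_pos: [0.4694, 0.1924, 0.0658]
tcp_rot: [[-0.09, 0.996, 0.006], [0.996, 0.09, -0.005], [-0.005, 0.005, -1.0]]
wrist_force: [-0.9, -0.2, 0.8]
width: 0.0939
time_s: 15.35
tool_pos: [0.4692, 0.1925, 0.0663]
tcp_rot: [[-0.09, 0.996, 0.005], [0.996, 0.09, -0.005], [-0.005, 0.005, -1.0]]
wrist_force: [-1.3, -0.6, 4.6]
width: 0.0593
time_s: 15.52
tool_pos: [0.4692, 0.1925, 0.0663]
tcp_rot: [[-0.09, 0.996, 0.005], [0.996, 0.09, -0.005], [-0.005, 0.005, -1.0]]
wrist_force: [-1.4, -0.5, 0.8]
width: 0.0596
t 15.52 p [0.4692 0.1925 0.0663] phi 5.2 q6 0.14 tilt 0.41 w 0.0596 F [-1.4 -0.5  0.8]
-> [0.4685, 0.1925, 0.066, 5.0] offset [ 0.1 -0.7  0.3] spin 0.003 rows 0.0 0.0
```

```bash
python3 -m creep '{"offset":[[0,0,-5],[0,0,-16],[0,0,-30],[0,0,-45],[0,0,-55],[0,0,-58],[0,0,-58],[0,0,-58]],"spin":[0,0,0,0,0,0,0,0]}' 
python3 go.py .622 .2765 .124 5
```

```text
time_s: 16.18
tool_pos: [0.4687, 0.1927, 0.1242]
tcp_rot: [[-0.09, 0.996, 0.005], [0.996, 0.09, -0.005], [-0.005, 0.005, -1.0]]
wrist_force: [0.2, 0.4, -1.5]
width: 0.0597
t 16.18 p [0.4687 0.1927 0.1242] phi 5.2 q6 0.14 tilt 0.41 w 0.0597 F [ 0.2  0.4 -1.5]
-> [0.622, 0.2765, 0.124, 5.0] offset [ 69.6 160.2   0.6] spin 0.003 rows 4.2 0.0
```

```bash
python3 -m creep '{"offset":[[8,18,0],[22,50,0],[37,84,0],[51,117,0],[62,143,0],[68,156,0],[70,160,0],[70,160,0]],"spin":[0,0,0,0,0,0,0,0]}'
python3 - <<'E'
from h import *
for _ in range(3): bot.grab_frame("wrist")
E
python3 w.py w8; python3 go.py .622 .2765 .0725 5
```

```text
time_s: 16.85
tool_pos: [0.6214, 0.2769, 0.1228]
tcp_rot: [[-0.09, 0.996, 0.003], [0.996, 0.09, -0.005], [-0.006, 0.002, -1.0]]
wrist_force: [-0.5, -0.2, -1.8]
width: 0.0596
t 17.05 p [0.6203 0.2762 0.124 ] phi 5.2 q6 0.21 tilt 0.36 w 0.0601 F [-0.1  0.  -1. ]
-> [0.622, 0.2765, 0.0725, 5.0] offset [ 0.4  1.6 51.5] spin 0.003 rows 1.2 0.0
```

View pics/w8.png

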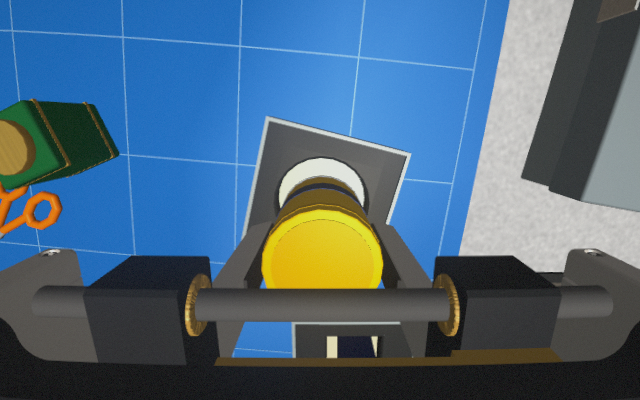

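The tin and the large round cut-out (columns 276-369) are both centred at column 322. Lowering.

```bash
python3 -m creep '{"offset":[[0,1,8],[0,1,20],[0,1,33],[0,1,42],[0,1,47],[0,1,50],[0,1,51],[0,1,51]],"spin":[0,0,0,0,0,0,0,0]}'
python3 -m creep '{"offset":[[0,0,1],[0,0,1]],"spin":[0,0]}'
python3 go.py .622 .2765 .0725 5
```

```text
time_s: 17.72
tool_pos: [0.6216, 0.276, 0.0727]
tcp_rot: [[-0.09, 0.996, 0.004], [0.996, 0.09, -0.005], [-0.006, 0.003, -1.0]]
wrist_force: [-0.5, 0.0, -1.5]
width: 0.0598
time_s: 17.88
tool_pos: [0.6222, 0.2762, 0.0723]
tcp_rot: [[-0.09, 0.996, 0.005], [0.996, 0.09, -0.005], [-0.005, 0.004, -1.0]]
wrist_force: [-0.3, 0.1, 0.2]
width: 0.06
t 17.88 p [0.6222 0.2762 0.0723] phi 5.2 q6 0.21 tilt 0.4 w 0.06 F [-0.3  0.1  0.2]
-> [0.622, 0.2765, 0.0725, 5.0] offset [ 0.3 -0.1 -0.2] spin 0.003 rows 0.0 0.0
```

```bash
python3 -m creep '{"offset":[[0,0,0],[0,0,0],[0,0,0],[0,0,0],[0,0,0],[0,0,0]],"spin":[0,0,0,0,0,0]}' 1
python3 -m creep '{"offset":[[0,0,-8],[0,0,-28],[0,0,-60],[0,0,-92],[0,0,-118],[0,0,-128],[0,0,-128],[0,0,-128]],"spin":[0,0,0,0,0,0,0,0]}' 
python3 go.py .403 .31 .2 27
```

```text
time_s: 18.38
tool_pos: [0.6222, 0.2762, 0.0723]
tcp_rot: [[-0.09, 0.996, 0.005], [0.996, 0.09, -0.005], [-0.005, 0.004, -1.0]]
wrist_force: [0.5, 0.0, -0.4]
width: 0.0935
time_s: 19.05
tool_pos: [0.6214, 0.2768, 0.2002]
tcp_rot: [[-0.09, 0.996, 0.005], [0.996, 0.09, -0.005], [-0.005, 0.005, -1.0]]
wrist_force: [0.6, 0.2, -0.5]
width: 0.0936
t 19.05 p [0.6214 0.2768 0.2002] phi 5.2 q6 0.21 tilt 0.41 w 0.0936 F [ 0.6  0.2 -0.5]
-> [0.403, 0.31, 0.2, 27.0] offset [  52.7 -214.6   -1. ] spin -0.381 rows 5.3 3.0
```

```bash
python3 -m creep '{"offset":[[5,-20,0],[13,-54,0],[23,-94,0],[33,-134,0],[42,-170,0],[49,-200,-1],[53,-214,-1],[53,-214,-1]],"spin":[-0.04,-0.1,-0.17,-0.24,-0.3,-0.36,-0.38,-0.38]}'
python3 - <<'E'
from h import *
for _ in range(4): bot.grab_frame("wrist")
E
python3 w.py w9 tea_tin_center; python3 go.py .403 .31 .061 27
```

```text
time_s: 19.72
tool_pos: [0.3995, 0.3101, 0.1975]
tcp_rot: [[-0.455, 0.89, 0.0], [0.89, 0.455, -0.007], [-0.006, -0.003, -1.0]]
wrist_force: [0.6, 0.3, -0.5]
width: 0.0941
tea_tin_center [(0.59, [318.0, 187.0], [0.403, 0.309])]
t 20.02 p [0.405  0.3101 0.1997] phi 26.8 q6 0.02 tilt 0.42 w 0.0938 F [0.7 0.6 0.3]
-> [0.403, 0.31, 0.061, 27.0] offset [  1.8  -2.2 138.7] spin -0.003 rows 3.3 0.0
```

View pics/w9.png

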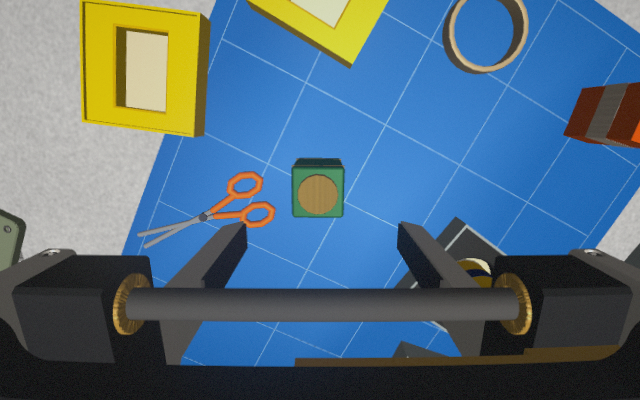

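The tea tin is square to the jaws, with its lid at (318,194). The scissors lie flat, below fingertip height.

```bash
python3 -m creep '{"offset":[[1,-2,22],[1,-2,52],[1,-2,84],[1,-2,112],[1,-2,130],[1,-2,137],[1,-2,138],[1,-2,138]],"spin":[0,0,0,0,0,0,0,0]}' 1 20
python3 -m creep '{"offset":[[0,0,0],[0,0,0],[0,0,0],[0,0,0],[0,0,0],[0,0,0],[0,0,0],[0,0,0]],"spin":[0,0,0,0,0,0,0,0]}' 0 20
python3 -m creep '{"offset":[[0,0,0],[0,0,0]],"spin":[0,0]}'
python3 go.py .403 .31 .061 27
```

```text
time_s: 20.68
tool_pos: [0.4045, 0.3094, 0.0619]
tcp_rot: [[-0.451, 0.893, 0.006], [0.893, 0.451, -0.005], [-0.007, 0.003, -1.0]]
wrist_force: [0.8, -0.1, -0.4]
width: 0.094
time_s: 21.35
tool_pos: [0.4041, 0.3092, 0.062]
tcp_rot: [[-0.451, 0.893, 0.005], [0.893, 0.451, -0.005], [-0.007, 0.002, -1.0]]
wrist_force: [-2.4, -0.8, 1.9]
width: 0.0499
time_s: 21.52
tool_pos: [0.4041, 0.3092, 0.062]
tcp_rot: [[-0.451, 0.893, 0.005], [0.893, 0.451, -0.005], [-0.007, 0.002, -1.0]]
wrist_force: [-0.4, -0.3, 0.6]
width: 0.0495
t 21.52 p [0.4041 0.3092 0.062 ] phi 26.8 q6 0.02 tilt 0.41 w 0.0495 F [-0.4 -0.3  0.6]
-> [0.403, 0.31, 0.061, 27.0] offset [ 1.2 -0.6  1. ] spin -0.004 rows 0.0 0.0
```

```bash
python3 -m creep '{"offset":[[0,0,-6],[0,0,-24],[0,0,-52],[0,0,-84],[0,0,-112],[0,0,-128],[0,0,-130],[0,0,-130]],"spin":[0,0,0,0,0,0,0,0]}' 
python3 go.py .651 -.112 .195 3
```

```text
time_s: 22.18
tool_pos: [0.4041, 0.3103, 0.1931]
tcp_rot: [[-0.451, 0.893, 0.007], [0.893, 0.451, -0.004], [-0.007, 0.005, -1.0]]
wrist_force: [0.0, 0.3, -2.6]
width: 0.0494
t 22.18 p [0.4041 0.3103 0.1931] phi 26.8 q6 0.02 tilt 0.48 w 0.0494 F [ 0.   0.3 -2.6]
-> [0.651, -0.112, 0.195, 3.0] offset [-488.2   30.1    1.7] spin 0.415 rows 11.7 3.3
```

```bash
python3 -m creep '{"offset":[[-14,1,0],[-40,2,0],[-72,4,0],[-106,6,0],[-140,8,0],[-172,10,0],[-200,12,0],[-215,13,0]],"spin":[0.01,0.03,0.06,0.1,0.13,0.16,0.19,0.2]}'
python3 -m creep '{"offset":[[0,0,0],[0,0,0]],"spin":[0,0]}'
python3 go.py .651 -.112 .195 3
```

```text
time_s: 22.85
tool_pos: [0.5125, 0.1213, 0.1921]
tcp_rot: [[-0.261, 0.965, 0.004], [0.965, 0.261, -0.005], [-0.006, 0.002, -1.0]]
wrist_force: [-0.0, 0.3, -1.4]
width: 0.0496
time_s: 23.02
tool_pos: [0.511, 0.1204, 0.1893]
tcp_rot: [[-0.259, 0.966, -0.002], [0.966, 0.259, -0.006], [-0.005, -0.003, -1.0]]
wrist_force: [-0.8, 0.6, -1.2]
width: 0.0497
t 23.02 p [0.511  0.1204 0.1893] phi 15.0 q6 -0.19 tilt 0.33 w 0.0497 F [-0.8  0.6 -1.2]
-> [0.651, -0.112, 0.195, 3.0] offset [-260.7   75.1   -4.6] spin 0.209 rows 6.5 1.7
```

```bash
python3 -m creep '{"offset":[[-20,6,-1],[-56,16,-1],[-95,27,-2],[-134,38,-3],[-172,49,-4],[-210,60,-4],[-245,71,-4],[-260,75,-4]],"spin":[0.02,0.05,0.08,0.11,0.14,0.17,0.2,0.21]}'
python3 - <<'E'
from h import *
for _ in range(6): bot.grab_frame("wrist")
E
python3 go.py .651 -.112 .13 3
```

```text
time_s: 23.68
tool_pos: [0.6518, -0.1136, 0.1927]
tcp_rot: [[-0.049, 0.999, -0.003], [0.999, 0.049, -0.006], [-0.006, -0.003, -1.0]]
wrist_force: [-0.3, -0.4, -0.4]
width: 0.0499
t 23.98 p [ 0.6497 -0.1088  0.1935] phi 3.1 q6 -0.35 tilt 0.33 w 0.0499 F [-0.1  1.1 -2.2]
-> [0.651, -0.112, 0.13, 3.0] offset [-3.   1.4 63.5] spin 0.002 rows 1.5 0.0
```

```bash
python3 -m creep '{"offset":[[-1,1,10],[-3,1,28],[-3,1,46],[-3,1,58],[-3,1,63],[-3,1,63],[-3,1,63]],"spin":[0,0,0,0,0,0,0]}'
python3 w.py w10; python3 go.py .651 -.112 .0685 3
```

```text
time_s: 24.57
tool_pos: [0.6506, -0.1116, 0.1305]
tcp_rot: [[-0.055, 0.998, -0.004], [0.998, 0.055, -0.004], [-0.004, -0.004, -1.0]]
wrist_force: [-0.1, 0.7, -0.8]
width: 0.0504
t 24.62 p [ 0.6512 -0.1119  0.1314] phi 3.1 q6 -0.35 tilt 0.3 w 0.0497 F [-0.6  0.1 -2. ]
-> [0.651, -0.112, 0.0685, 3.0] offset [ 0.2 -0.  62.9] spin 0.002 rows 1.5 0.0
```

View pics/w10.png

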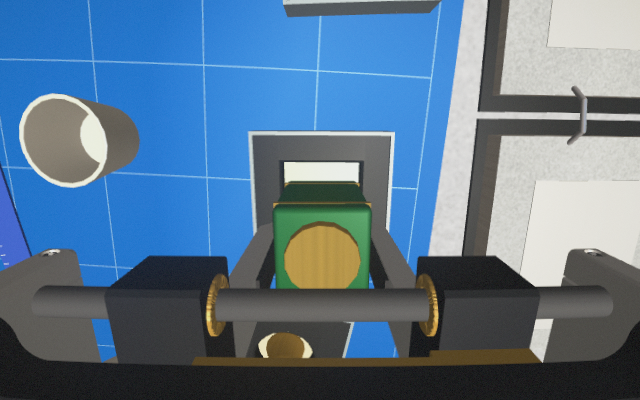

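The tin and the square cut-out (columns 279-363) are centred within a pixel. A quick check of the far edge, then lower.

```bash
python3 - <<'E'
from h import *; import pickle
cal=pickle.load(open("pics/w10.pkl","rb"))
A=lambda us,z:np.array([at("wrist",u,z,cal)[:2] for u in us]).round(4)
print("hole far",A([(279,161),(363,161)],.026).mean(0)-[.0,.034],"rim",A([(249,132),(394,132)],.03).mean(0)-[0,.06],"tin bottom far edge",A([(284,182),(359,182)],.0694).mean(0)-[0,.025])
E
python3 -m creep '{"offset":[[0,0,8],[0,0,24],[0,0,40],[0,0,52],[0,0,58],[0,0,61],[0,0,62],[0,0,62]],"spin":[0,0,0,0,0,0,0,0]}'
python3 go.py .651 -.112 .068 3
```

```text
hole far [ 0.6494  -0.10995] rim [ 0.64845 -0.11155] tin bottom far edge [ 0.6505  -0.11035]
time_s: 25.28
tool_pos: [0.6515, -0.1123, 0.0699]
tcp_rot: [[-0.055, 0.999, -0.001], [0.998, 0.055, -0.005], [-0.005, -0.002, -1.0]]
wrist_force: [-0.7, -0.2, -0.9]
width: 0.0497
t 25.28 p [ 0.6515 -0.1123  0.0699] phi 3.1 q6 -0.35 tilt 0.29 w 0.0497 F [-0.7 -0.2 -0.9]
-> [0.651, -0.112, 0.068, 3.0] offset [ 0.4 -0.5  1.9] spin 0.002 rows 0.0 0.0
```

```bash
python3 -m creep '{"offset":[[0,0,1],[0,0,2],[0,0,2]],"spin":[0,0,0]}'
python3 -m creep '{"offset":[[0,0,0],[0,0,0],[0,0,0],[0,0,0],[0,0,0],[0,0,0]],"spin":[0,0,0,0,0,0]}' 0.9
python3 -m creep '{"offset":[[0,0,-8],[0,0,-30],[0,0,-66],[0,0,-102],[0,0,-138],[0,0,-168],[0,0,-180],[0,0,-180]],"spin":[0,0,0,0,0,0,0,0]}' 
python3 go.py .45 0 .3 3
```

```text
time_s: 25.53
tool_pos: [0.6519, -0.1125, 0.0685]
tcp_rot: [[-0.055, 0.999, -0.0], [0.998, 0.055, -0.005], [-0.005, -0.001, -1.0]]
wrist_force: [-0.0, 0.3, -1.2]
width: 0.05
time_s: 26.03
tool_pos: [0.652, -0.1125, 0.0686]
tcp_rot: [[-0.055, 0.999, -0.0], [0.998, 0.055, -0.005], [-0.005, -0.001, -1.0]]
wrist_force: [0.1, 0.3, 0.7]
width: 0.0838
time_s: 26.7
tool_pos: [0.6544, -0.1122, 0.254]
tcp_rot: [[-0.055, 0.998, 0.009], [0.998, 0.055, -0.008], [-0.008, 0.008, -1.0]]
wrist_force: [0.2, -0.1, -0.4]
width: 0.0842
t 26.7 p [ 0.6544 -0.1122  0.254 ] phi 3.1 q6 -0.35 tilt 0.68 w 0.0842 F [ 0.2 -0.1 -0.4]
-> [0.45, 0.0, 0.3, 3.0] offset [ 122.8 -197.6  -48.7] spin 0.002 rows 5.7 0.0
```

Now I'll move clear and do a final check with the fixed cameras and the wrist.

```bash
python3 -m creep '{"offset":[[10,-16,-4],[32,-52,-13],[54,-87,-22],[76,-122,-31],[98,-157,-40],[115,-185,-46],[122,-197,-49],[122,-197,-49]],"spin":[0,0,0,0,0,0,0,0]}'
python3 - <<'E'
from h import *
for _ in range(3): bot.grab_frame("wrist")
s=save("side","side9");t=save("top","top9")
a=cv2.resize(s[130:350,180:520],(680,440))[100:400] if 0 else cv2.resize(s[140:320,270:540],(540,360)); b=cv2.resize(t[100:210,220:500],(760,299))
im=np.zeros((600,780,3),np.uint8); im[:299,:760]=b; im[300:600,:]=cv2.resize(s[140:294,200:600],(780,300)); cv2.imwrite("pics/fin.png",im[:,:,::-1])
for c in("side","top"):
    for n in("china_cup_center","china_jug_center"): print(c,n,[(round(r["confidence"],2),np.round(r["location"]).tolist(),np.round(at(c,r["location"],Z[n])[:2],3).tolist()) for r in bot.find_in(n,c)[:2]])
E
python3 go.py
```

```text
time_s: 27.37
tool_pos: [0.4475, 0.0008, 0.2987]
tcp_rot: [[-0.057, 0.998, 0.006], [0.998, 0.057, -0.007], [-0.007, 0.005, -1.0]]
wrist_force: [-0.2, -0.1, 0.4]
width: 0.0848
side china_cup_center [(0.65, [370.0, 230.0], [0.452, -0.063])]
side china_jug_center [(0.72, [485.0, 292.0], [0.441, -0.34])]
top china_cup_center []
top china_jug_center [(0.51, [457.0, 186.0], [0.429, -0.333])]
t 27.82 p [ 0.451  -0.0012  0.2997] phi 3.1 q6 -0.24 tilt 0.62 w 0.0845 F [-0.4  0.4  0.3]
```

View pics/fin.png

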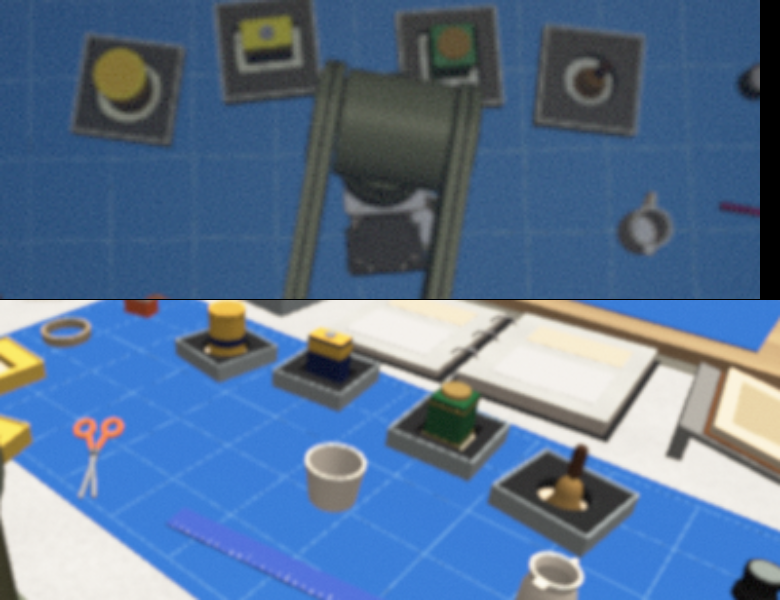

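All four pieces are in their own trays. The bell looks slightly leaned in the side view, so I'll compare it with the projection of an upright bell.

```bash
python3 - <<'E'
from h import *
for n,(x,y) in {"bell now":(.622,-.2785)}.items():
    for cam in("side","top"): print(n,cam,[proj(cam,[x,y,z]).round(1).tolist() for z in(.006,.048,.094)])
s=cv2.imread("pics/side9.png"); c=cv2.resize(s[205:265,450:530],None,fx=7,fy=7,interpolation=cv2.INTER_CUBIC)
a,b=[((proj("side",[.622,-.2785,z])-[450,205])*7).astype(int) for z in(.006,.094)]
cv2.line(c,tuple(map(int,a)),tuple(map(int,b)),(0,255,0),1); cv2.imwrite("pics/bell9.png",c)
E
```

```text
bell now side [[487.3, 244.5], [491.9, 230.2], [497.3, 213.6]]
bell now top [[435.2, 128.7], [438.1, 125.7], [441.4, 122.2]]
```

View pics/bell9.png

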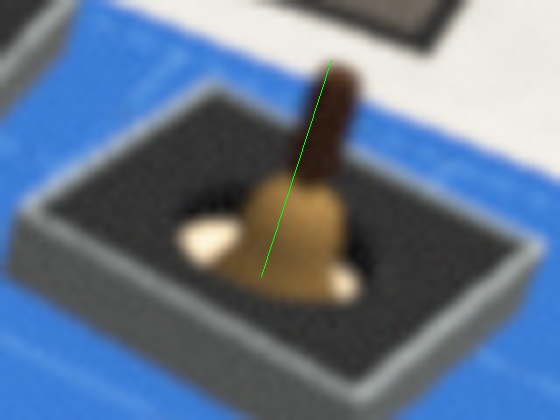

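The green upright axis runs parallel to the bell to within about 3°, and the bell stands on the cream floor, a few millimetres off centre. The apparent lean is perspective, so I'm handing in.

```bash
python3 -c "
from cell import bot
print(bot.hand_in())"
```

```text
the job is handed in; nothing more can be done
None
```

I stood all four metal pieces in the trays made for them and handed the job in at about 28 s of robot time; no verdict was reported. The bell is in the small round cut-out, the spice tin in the grey oblong one (not the yellow copies), the round tin in the large round one and the tea tin in the square one. Each was lowered to within about 2 mm of its cut-out floor before release.

**Last checks:**
- **Pieces:** the final top and side pictures show all four upright inside their own cut-outs. The arm hid part of the square tray from above, but the side view shows the tea tin standing in it.
- **Bell:** it seemed to lean in the side view. Against a projected upright axis it differs by about 3°, and it stands a few millimetres off centre.
- **China:** the side camera puts the cup and jug within about 8 mm of where it first put them, and the top camera shows the jug within 2 mm. In the last picture the top camera did not find the cup, which the arm hid from it.
- **Disagreements along the way:** the first estimate of the oblong tray's centre was about 4 mm off, so I shifted the spice tin 6 mm before lowering it. The tool tilted by up to about 0.6° when settled, briefly 1.4° while empty, with no visible effect.

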